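Re-rack the cleaned chip stacks in reverse order

ROBOT

A 6-joint arm with a two-finger parallel gripper is mounted at the origin on the work surface. World frame = base frame: x ahead of the robot, y to its left, z up, the work surface at z = 0. Lengths are in m, angles in rad, forces in N, time in s.
With the tool pointing down it reaches from about 0.4 to 0.925 m from the base axis. Payload 12.5 kg.
Tool frame: the origin (TCP) lies midway between the tips of the shut fingers; the grasp point (between the pads) lies 19 mm behind it; z points along the fingers, y is the line along which they close (so a half turn about z gives the same grasp; the last joint's range is limited). The gripper opens to 95 mm and grips with 3 to 60 N. Pads are 20 mm wide; open, the fingers measure 119 mm over their backs; the gripper's body (75 mm by 180 mm) begins 59 mm behind the grasp point.
Start: joints at [-1.424, 0.491, 1.559, -0, 1.092, -0.106], TCP at [0.156, -0.605, 0.215] pointing down, gripper open.
Joint ranges: [-3.1, 3.1], [-0.84, 2.19], [0.05, 2.79], [-1.13, 4.28], [0.06, 2.93], [-2.69, 2.69]. Speed limits (rad/s): [2.22, 2.22, 2.79, 3.14, 3.14, 3.14].

INTERFACE

Orientations are given as a unit quaternion [w, x, y, z].
In Python, from station import env, eyes, job gives the robot as it stands.
- The arm moves only by the tool play_rows, never from a script. Its argument "series" is a list of rows, each a list of 3 entries, a list of its own where there are three numbers: the shift along the world's x, y, z each as a share of 75 cm, from -1 to 1, then the turn, a rotation vector about the world's x, y, z each as a share of 90 degrees, from -1 to 1, then the opening, from 0 (shut) to 1 (fully open). A call has 1 to 20 rows; each row is the pose to reach, as a shift and turn from the pose commanded when the call began; what a row does not reach only later rows make up. A row lasts 1/10 s, in which the tool goes at most 50 mm and 8.59 degrees, less where a joint would pass 70% of its speed; a pose out of reach is approached as far as the arm can. A call with a number of a shift or a turn outside -1 to 1 is refused whole. A call with a gripper value outside its range is refused whole. The fingers move at their own pace and stop on an object; "newtons" is the grip in N (left out, the last holds). Time passes only in rows, so rows that repeat a pose let the fingers close. It gives the time, the measured TCP pose, the force, the opening and the grip force at its end, in the units of the state.
- env.get_obs(): the state, without advancing time (a new reading comes with each control period).
- eyes.read_camera(name): name is "scene" or "side" or "wrist"; returns the picture (384x512x3 uint8, blue, green, red); there is no depth.
- eyes.calibration(name): a dict with "K" (3x3 intrinsics, pixels), "dist" ([k1, k2, p1, p2, k3] as OpenCV has them; the pictures are not rectified), "eye" and "orientation" of the camera in the world. Camera axes: x right, y down, z forward; pixel columns grow to the right and rows downward; lengths in m; the calibration is good to about 2 mm. A picture is of the moment at which its call begins: read the wrist's pose just before it. calibration takes no time and is no camera call; for the wrist camera it gives the pose at the moment of the call.
- job.finish_job(): hands the job in; it is judged then, once.
The state is a dict: "t": time; "qpos": joint angles; "qvel": joint speeds; "joint_torque": joint torques, N m; "position": TCP position; "orientation": TCP orientation; "contact_force": force on the tool from outside, world axes, zero at the start; "wrist_torque": the same for the moment, N m; "opening": opening from 0.0 (shut) to 1.0 (fully open); "finger_force": force on a finger pad.
Only numpy, scipy, OpenCV 4.12 (cv2) and the standard library are available. Lean on these libraries where they do the work, as an engineer would, in place of code of your own. Each camera call takes 0.05 s, during which the arm holds its last target. There are 200 camera calls.

TASK

Move the four bound chip stacks from the aluminium drying rack into the walnut tray in reverse order, one standing flat in each compartment: the stack nearest the drying rack's brass knob goes into the compartment farthest from the tray's brass knob, the next into the next, and so on, so that the stack farthest from the rack's knob ends up nearest the tray's. Set each one down rather than dropping it, leave the tin of inlays and the walnut block where they are, and let go of everything at the end.

Things in the scene. Friction and masses are not known exactly. Their poses are not given: they have to be found in the camera images.
- stack_red: loose upright stack of fifteen red clay chips, bound into one rigid cylinder: 39 mm diameter, 50 mm tall, about 150 g, white edge spots, a paper band at mid-height and a white paper disc 22 mm across on top. Origin: centre of its underside; z is its axis
- stack_blue: loose upright stack of fifteen blue clay chips, bound into one rigid cylinder: 39 mm diameter, 50 mm tall, about 150 g, white edge spots, a paper band at mid-height and a white paper disc 22 mm across on top. Origin: centre of its underside; z is its axis
- stack_green: loose upright stack of fifteen green clay chips, bound into one rigid cylinder: 39 mm diameter, 50 mm tall, about 150 g, white edge spots, a paper band at mid-height and a white paper disc 22 mm across on top. Origin: centre of its underside; z is its axis
- stack_yellow: loose upright stack of fifteen yellow clay chips, bound into one rigid cylinder: 39 mm diameter, 50 mm tall, about 150 g, white edge spots, a paper band at mid-height and a white paper disc 22 mm across on top. Origin: centre of its underside; z is its axis
- pad_red: fixed red square pad, 54 x 54 x 4 mm, on the drying rack under the red stack (centred to about 4 mm); it stays and shows where that stack stood. Origin: centre of its underside, 6 mm above the bench; axes parallel to the rack's, x along the row
- pad_blue: fixed blue square pad, 54 x 54 x 4 mm, on the drying rack under the blue stack (centred to about 4 mm); it stays and shows where that stack stood. Origin: centre of its underside, 6 mm above the bench; axes parallel to the rack's, x along the row
- pad_green: fixed green square pad, 54 x 54 x 4 mm, on the drying rack under the green stack (centred to about 4 mm); it stays and shows where that stack stood. Origin: centre of its underside, 6 mm above the bench; axes parallel to the rack's, x along the row
- pad_yellow: fixed yellow square pad, 54 x 54 x 4 mm, on the drying rack under the yellow stack (centred to about 4 mm); it stays and shows where that stack stood. Origin: centre of its underside, 6 mm above the bench; axes parallel to the rack's, x along the row
- drying_rack: fixed flat aluminium rack, 250 (x) x 66 (y) x 6 mm, lying on the bench, with a brass ball knob at its +x end, reaching 29 mm beyond it. The four pads lie on it in a row along its x axis, at x = -91.5, -30.5, 30.5 and 91.5 mm, y = 0, colours in any order. Origin: centre of the underside of the flat rack, at bench height
- walnut_tray: fixed dark walnut tray, 250 (x) x 66 (y) mm outside, 16 mm high, walls and the three dividers 5 mm thick, floor 5 mm above the bench, with a brass ball knob at its +x end, reaching 29 mm beyond it. Four open-topped compartments in a row along its x axis, each about 56 x 56 mm inside, centred at x = -91.5, -30.5, 30.5 and 91.5 mm, y = 0. Origin: centre of the underside of the tray, at bench height
- inlay_tin: bystander: loose round open steel tin of spare inlays, 68 mm diameter, 28 mm high, standing between rack and tray. Origin: centre of its underside
- walnut_block: bystander: loose plain walnut block, 70 (x) x 45 (y) x 35 (z) mm, on the bench between rack and tray on the robot's side. Origin: centre of its underside

How it is judged:
By the outcome, as a careful person would: the job done as asked, in the order asked, and still so for the second after the job is handed in, with the robot touching nothing.
It also fails if it takes over 125 s, if anything falls off the work surface, if the arm or the gripper's body presses on something with over 40 N, if the wrist force passes 120 N, or if a joint passes its speed limit or range.

## Working session

There is one attempt and no reset: what is moved stays moved. The work goes in short steps, Python scripts to look and compute and a tool call to move; the robot and the scene stay as the last step left them, time stands still between calls to the robot, and variables do not carry over. Pictures are saved under pics/ and viewed, at most 14 in all, crops included, and the job is handed in when it is done.

Besides the shell and the picture viewer there is one more tool, called by a JSON object that holds its "api" and its "payload", one argument or row to a line. play_rows: Moves the arm, as the interface text tells. Shift numbers are shares of 75 cm and turn numbers shares of 90 degrees, none past 1 either way. Its arguments: {"type":"object","properties":{"series":{"type":"array"},"newtons":{"type":"number"}},"required":["series"]}

```bash
mkdir -p pics
python3 - <<'E'
from station import env, eyes, job
import cv2,numpy as np
for n in ["scene","side","wrist"]:
    c=eyes.calibration(n); im=eyes.read_camera(n); cv2.imwrite(f"pics/{n}0.png",im)
    print(n,c)
o=env.get_obs();print(o)
E
```

```text
scene {'K': array([[490.48620759,   0.        , 259.5363537 ],
       [  0.        , 490.48620759, 185.0424777 ],
       [  0.        ,   0.        ,   1.        ]]), 'dist': array([-0.08715335,  0.        ,  0.        ,  0.        ,  0.        ]), 'eye': array([1.12975512, 0.31607804, 0.61452522]), 'orientation': array([-0.20369803,  0.44861446,  0.79410221, -0.35588463])}
side {'K': array([[457.3910261 ,   0.        , 254.71970848],
       [  0.        , 457.3910261 , 190.30703944],
       [  0.        ,   0.        ,   1.        ]]), 'dist': array([-0.12812448,  0.        ,  0.        ,  0.        ,  0.        ]), 'eye': array([0.23282529, 0.46011235, 0.47129516]), 'orientation': array([ 0.13092294, -0.24515774,  0.86333937, -0.42119116])}
wrist {'K': array([[275.58867527,   0.        , 253.89591795],
       [  0.        , 275.58867527, 191.35596266],
       [  0.        ,   0.        ,   1.        ]]), 'dist': array([-0.01550291,  0.        ,  0.        ,  0.        ,  0.        ]), 'eye': array([ 0.23764596, -0.58518522,  0.38331359]), 'orientation': array([ 0.11767452,  0.78172969, -0.60559108, -0.09116379])}
{'t': 0.15, 'qpos': array([-1.42352562e+00,  4.91377237e-01,  1.55928454e+00,  7.69644714e-07,
        1.09167057e+00, -1.05612833e-01]), 'qvel': array([-6.38372190e-04, -2.17656292e-03, -3.64889173e-03,  1.77450532e-03,
       -1.22111720e-04,  2.17622299e-06]), 'joint_torque': array([ 1.57737497e-03, -6.12897348e+01, -2.58278257e+01,  6.93264138e-02,
        4.73232544e-02, -7.66777362e-05]), 'position': array([ 0.15636422, -0.60496173,  0.21423182]), 'orientation': array([-3.69773562e-04,  9.92016839e-01,  1.26104938e-01, -7.36160450e-06]), 'contact_force': array([-0.18388284, -0.79747339,  0.37646462]), 'wrist_torque': array([-0.02313658, -0.01038609,  0.08096491]), 'finger_force': 0.0, 'opening': 1.0021326620783235}
```

View pics/scene0.png

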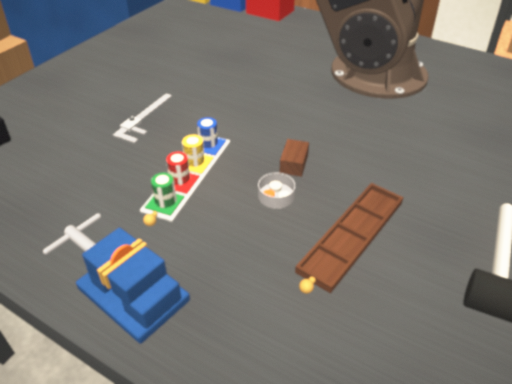

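View pics/side0.png

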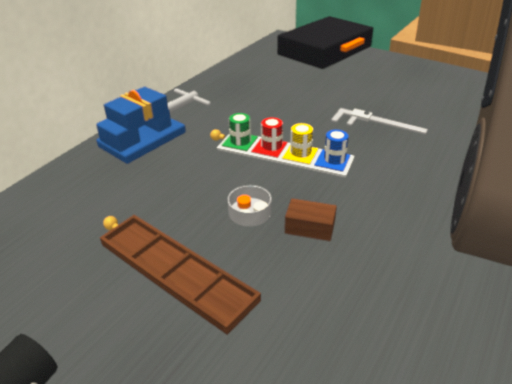

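Run:
```python
import cv2,numpy as np
a=cv2.imread("pics/scene0.png");b=cv2.imread("pics/side0.png");w=cv2.imread("pics/wrist0.png")
def crop(im,x,y,W,H):
    return cv2.resize(im[y:y+H,x:x+W],None,fx=4,fy=4,interpolation=cv2.INTER_CUBIC)
def grid(c,x,y):
    for i in range(0,c.shape[1],80): cv2.line(c,(i,0),(i,5),(0,255,255),1);cv2.putText(c,str(x+i//4),(i,15),0,.4,(0,255,255),1)
    for i in range(0,c.shape[0],80): cv2.line(c,(0,i),(5,i),(0,255,255),1);cv2.putText(c,str(y+i//4),(8,i+4),0,.4,(0,255,255),1)
    return c
def g(im,x,y,W,H): return grid(crop(im,x,y,W,H),x,y)
cv2.imwrite("pics/m1.png",np.hstack([g(a,130,105,100,130),g(a,290,175,100,130)][:1]+[g(a,295,175,100,130)]))
top=g(b,200,100,160,75); bot=g(b,95,205,170,75)
cv2.imwrite("pics/m2.png",np.vstack([np.pad(top,((0,0),(0,40),(0,0))),bot]))
```

```text
(no output)
```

View pics/m1.png

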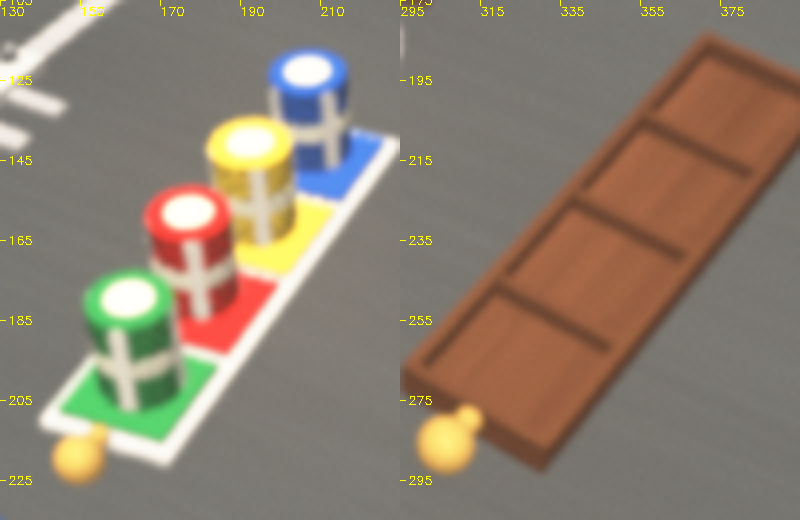

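View pics/m2.png

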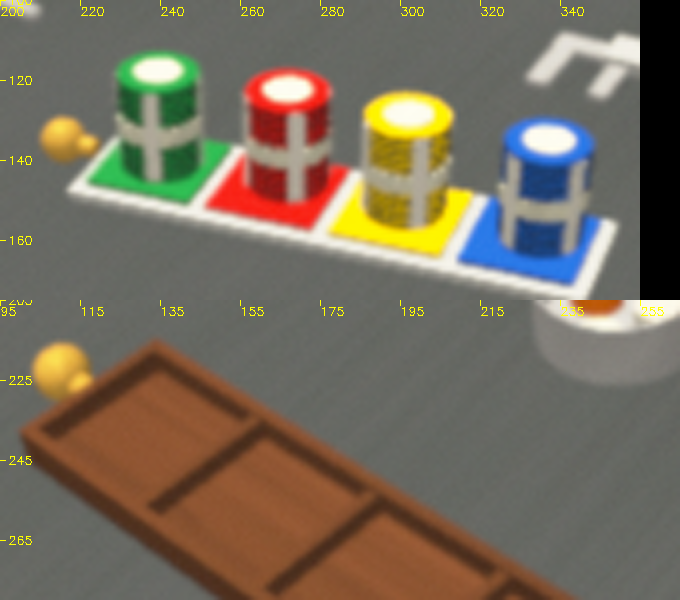

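View pics/wrist0.png

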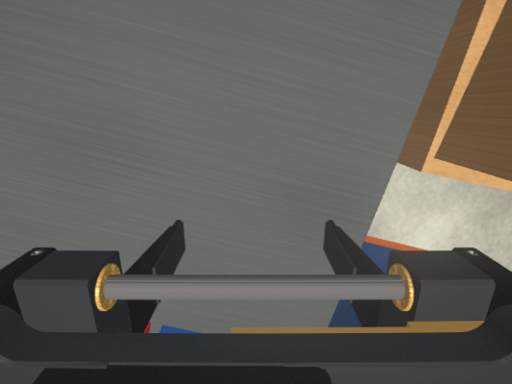

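```bash
cat > h.py <<'E'
import numpy as np,cv2
from scipy.spatial.transform import Rotation as R
from scipy.optimize import least_squares
from station import env,eyes,job
def cam(n):
    c=eyes.calibration(n); q=c['orientation']; return c['K'],c['dist'],c['eye'],R.from_quat(np.roll(q,-1)).as_matrix()
def ray(c,p):
    K,d,e,M=c; u=cv2.undistortPoints(np.array([[p]],float),K,d)[0,0]; v=M@[u[0],u[1],1]; return e,v/np.linalg.norm(v)
def tri(rs):
    A=sum(np.eye(3)-np.outer(v,v) for e,v in rs); b=sum((np.eye(3)-np.outer(v,v))@e for e,v in rs)
    X=np.linalg.solve(A,b); return X,[np.linalg.norm(np.cross(X-e,v)) for e,v in rs]
def proj(c,X):
    K,d,e,M=c; return cv2.projectPoints(np.atleast_2d(X).astype(float),cv2.Rodrigues(M.T)[0],-M.T@e,K,d)[0][:,0]
def disc(im,p):
    m=(im.min(2)>190).astype(np.uint8); n,l,s,c=cv2.connectedComponentsWithStats(m); k=l[int(round(p[1])),int(round(p[0]))]
    return c[k],s[k]
E
python3 - <<'E'
from h import *
S,D=cam("scene"),cam("side")
a=cv2.imread("pics/scene0.png");b=cv2.imread("pics/side0.png")
g={'green':((162,179),(239.5,117)),'red':((177,158),(271.5,122)),'yellow':((192,140),(302,128)),'blue':((206.5,122),(337,134.5))}
for k,(p,q) in g.items():
    (c1,s1),(c2,s2)=disc(a,p),disc(b,q); X,r=tri([ray(S,c1),ray(D,c2)])
    print(k,c1.round(1),s1[4],c2.round(1),s2[4],X.round(4),np.round(r,4))
u=lambda x,y,x0,y0:np.array([x0+x/4-.375,y0+y/4-.375])
sc=np.array([u(5,362,295,175),u(143,456,295,175),u(305,35,295,175),(403,196)])
sd=np.array([u(157,40,95,205),u(22,132,95,205),(258.5,294),(225,318)])
# order scene: near knob left, near knob right, far left, far right
# side : nk right(rack side), nk left, far rack side, far other
for i in range(4):
    X,r=tri([ray(S,sc[i]),ray(D,sd[i])]); print('tray',i,X.round(4),np.round(r,4))
mod=np.array([[.125,-.033,.016],[.125,.033,.016],[-.125,-.033,.016],[-.125,.033,.016]])
def pose(p,m): 
    c,s=np.cos(p[2]),np.sin(p[2]); return np.c_[c*m[:,0]-s*m[:,1]+p[0],s*m[:,0]+c*m[:,1]+p[1],m[:,2]]
for sg in (1,-1):
    m=mod*[1,sg,1]
    f=lambda p:np.r_[(proj(S,pose(p,m))-sc).ravel(),(proj(D,pose(p,m))-sd).ravel()]
    rs=[least_squares(f,[.6,-.1,y0],loss='soft_l1') for y0 in (0,1.5,3,-1.5)]
    r=min(rs,key=lambda r:r.cost); print(sg,r.x,r.cost,f(r.x).round(1))
    print(pose(r.x,np.array([[x,0,.005] for x in (-.0915,-.0305,.0305,.0915)])).round(4))
X,r=tri([ray(S,u(446-400,443,295,175)),ray(D,u(61,71,95,205))]);print('knob',X,r)
X,r=tri([ray(S,u(78,458,130,105)),ray(D,u(64,139,200,100))]);print('rknob',X,r)
X,r=tri([ray(S,(276,190)),ray(D,(249.5,203))]);print('tin',X,r)
E
```

```text
green [161.9 179.1] 95 [239.1 117. ] 50 [ 0.6668 -0.1567  0.0611] [0.0013 0.0013]
red [176.5 157.6] 76 [271.4 122. ] 49 [ 0.6061 -0.1723  0.0606] [0.001 0.001]
yellow [192.1 140. ] 70 [301.8 128. ] 52 [ 0.5481 -0.1805  0.0607] [0.0011 0.0011]
blue [206.4 122.2] 73 [336.9 134.4] 67 [ 0.4852 -0.1922  0.0607] [0.0011 0.0011]
tray 0 [0.6821 0.1158 0.017 ] [0.0008 0.0008]
tray 1 [0.6923 0.1793 0.0134] [0.0017 0.0017]
tray 2 [0.437  0.1448 0.0147] [0.0004 0.0004]
tray 3 [0.4476 0.2065 0.0239] [0.0037 0.0037]
1 [ 0.56369585  0.16194471 -0.11839286] 13.236240485111917 [-1.7  0.4 -0.  -2.  -0.2 -1.3  0.   1.  -0.4 -0.  -1.3 -0.1  1.  -0.4
 -0.2  9.7]
[[0.4728 0.1728 0.005 ]
 [0.5334 0.1655 0.005 ]
 [0.594  0.1583 0.005 ]
 [0.6546 0.1511 0.005 ]]
-1 [0.56553176 0.16076864 0.3653469 ] 394.530221091738 [ 74.8  27.2  -3.9  -2.4   1.1  -0.3 -66.6 -17.1 -54.4  52.4   0.3  -2.7
  -1.1   0.8  41.6 -60.4]
[[0.4801 0.1281 0.005 ]
 [0.537  0.1499 0.005 ]
 [0.594  0.1717 0.005 ]
 [0.651  0.1935 0.005 ]]
knob [0.70564259 0.14589478 0.01282777] [np.float64(0.0008493234330367664), np.float64(0.0008493234330368064)]
rknob [ 0.71975389 -0.14963926  0.01185961] [np.float64(0.0010966369773119295), np.float64(0.0010966369773120126)]
tin [0.5442886  0.00122343 0.01609383] [np.float64(0.002411339898374511), np.float64(0.002411339898374432)]
```

Both pictures agree on the layout. The rack's knob is by green (scene 149,219; side 215,134), and the order from it is green, red, yellow, blue. The tray's knob is at its far +x end. The wrist view shows only bare bench and the fingers. The disc tops triangulate to z ≈ 0.061 (expected 0.060), the tray rim to about 0.016, and the knobs fit both models.

Next I move above green.

{"api": "play_rows", "payload": {
  "series": [
    [[0.681,0.598,-0.1],[0,0,-0.038],1],
    [[0.681,0.598,-0.1],[0,0,-0.038],1],
    [[0.681,0.598,-0.1],[0,0,-0.038],1],
    [[0.681,0.598,-0.1],[0,0,-0.038],1],
    [[0.681,0.598,-0.1],[0,0,-0.038],1],
    [[0.681,0.598,-0.1],[0,0,-0.038],1],
    [[0.681,0.598,-0.1],[0,0,-0.038],1],
    [[0.681,0.598,-0.1],[0,0,-0.038],1],
    [[0.681,0.598,-0.1],[0,0,-0.038],1],
    [[0.681,0.598,-0.1],[0,0,-0.038],1],
    [[0.681,0.598,-0.1],[0,0,-0.038],1],
    [[0.681,0.598,-0.1],[0,0,-0.038],1],
    [[0.681,0.598,-0.1],[0,0,-0.038],1],
    [[0.681,0.598,-0.1],[0,0,-0.038],1],
    [[0.681,0.598,-0.1],[0,0,-0.038],1],
    [[0.681,0.598,-0.1],[0,0,-0.038],1],
    [[0.681,0.598,-0.1],[0,0,-0.038],1],
    [[0.681,0.598,-0.1],[0,0,-0.038],1]
  ],
  "newtons": 20
}}

```text
t: 1.95
position: [0.6665, -0.1577, 0.14]
orientation: [0.0, 0.995, 0.096, 0.0]
contact_force: [-0.2, -0.2, -0.5]
opening: 0.998
finger_force: 0.0
```

Run:
```python
from h import *
o=env.get_obs();print(o['position'],o['qpos'].round(2)); W=cam("wrist"); w=eyes.read_camera("wrist")
for n,X in dict(g=(.6668,-.1567,.06),r=(.6061,-.1723,.06),y=(.5481,-.1805,.06),tcp=tuple(o['position'])).items():
    p=proj(W,X)[0]; print(n,p.round(1)); 
    if 0<p[0]<512 and 0<p[1]<384: cv2.drawMarker(w,tuple(int(v) for v in p),(255,0,255),0,12,1)
s=eyes.read_camera("scene")[100:340,60:360]
cv2.imwrite("pics/w1.png",np.hstack([cv2.resize(w,(400,300)),cv2.resize(s,(375,300))]))
```

```text
[ 0.66647113 -0.15770203  0.13996833] [-0.33  0.65  1.47 -0.    1.02  1.05]
g [251.6 197.9]
r [255.4 256. ]
y [252.6 303.7]
tcp [252.1 236.1]
```

View pics/w1.png

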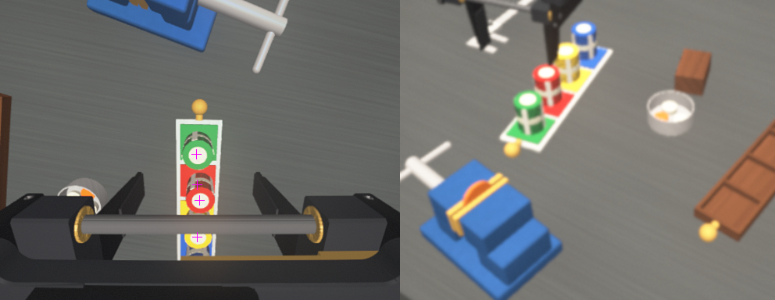

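The wrist image shows the markers centred on the green, red and yellow discs, and the fingers straddle the rack. Next I descend and grip.

{"api": "play_rows", "payload": {
  "series": [
    [[0,0.001,-0.04],[0,0,0],1],
    [[0,0.001,-0.08],[0,0,0],1],
    [[0,0.001,-0.12],[0,0,0],1],
    [[0,0.001,-0.147],[0,0,0],1],
    [[0,0.001,-0.147],[0,0,0],1],
    [[0,0.001,-0.147],[0,0,0],0],
    [[0,0.001,-0.147],[0,0,0],0],
    [[0,0.001,-0.147],[0,0,0],0],
    [[0,0.001,-0.147],[0,0,0],0],
    [[0,0.001,-0.147],[0,0,0],0],
    [[0,0.001,-0.147],[0,0,0],0],
    [[0,0.001,-0.147],[0,0,0],0],
    [[0,0.001,-0.147],[0,0,0],0]
  ],
  "newtons": 20
}}

```text
t: 3.35
position: [0.6671, -0.1559, 0.0294]
orientation: [0.0, 0.995, 0.096, -0.0]
contact_force: [-0.6, 0.1, -0.8]
opening: 0.408
finger_force: 20.0
```

{"api": "play_rows", "payload": {
  "series": [
    [[0,0,0.04],[0,0,0],0],
    [[0,0,0.09],[0,0,0],0],
    [[0,0,0.133],[0,0,0],0],
    [[0,0,0.133],[0,0,0],0],
    [[-0.026,0.044,0.133],[0,0,-0.02],0],
    [[-0.065,0.11,0.133],[0,0,-0.05],0],
    [[-0.104,0.175,0.133],[0,0,-0.08],0],
    [[-0.143,0.241,0.133],[0,0,-0.11],0],
    [[-0.181,0.307,0.133],[0,0,-0.14],0],
    [[-0.214,0.362,0.133],[0,0,-0.165],0],
    [[-0.239,0.405,0.133],[0,0,-0.185],0],
    [[-0.254,0.429,0.133],[0,0,-0.195],0],
    [[-0.259,0.438,0.133],[0,0,-0.198],0],
    [[-0.259,0.438,0.133],[0,0,-0.198],0],
    [[-0.259,0.438,0.133],[0,0,-0.198],0],
    [[-0.259,0.438,0.133],[0,0,-0.198],0]
  ]
}}

```text
t: 4.95
position: [0.4735, 0.1716, 0.1289]
orientation: [0.0, 0.998, -0.06, -0.0]
contact_force: [-0.7, 0.2, -1.9]
opening: 0.407
finger_force: 20.0
```

Run:
```python
from h import *
o=env.get_obs();print(o['position'],o['orientation'].round(3),o['opening'],o['finger_force'],o['contact_force'])
s=eyes.read_camera("scene")[60:300,250:450];d=eyes.read_camera("side");w=eyes.read_camera("wrist")
print(s.shape)
cv2.imwrite("pics/p1.png",np.hstack([cv2.resize(s,(350,420)),cv2.resize(w,(450,420))]))
cv2.imwrite("pics/d1.png",d)
```

```text
[0.47347735 0.17161805 0.12886578] [ 0.     0.998 -0.06  -0.   ] 0.40743797896849426 19.999803006649017 [-0.65009614  0.19751827 -1.90082116]
(240, 200, 3)
```

View pics/p1.png

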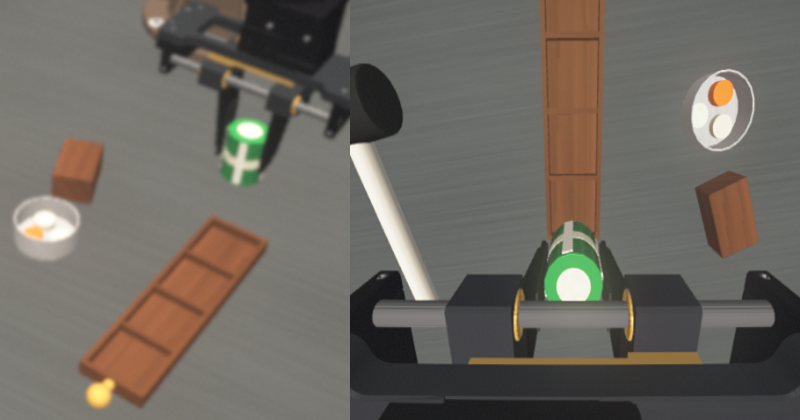

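Green is held upright and lined up with the tray's far compartment, at wrist-picture pixel (573,285). Tin and block are clear. Next I lower it slowly.

{"api": "play_rows", "payload": {
  "series": [
    [[0,0.0015,-0.04],[0,0,0],0],
    [[0,0.0015,-0.08],[0,0,0],0],
    [[0,0.0015,-0.11],[0,0,0],0],
    [[0,0.0015,-0.125],[0,0,0],0],
    [[0,0.0015,-0.132],[0,0,0],0],
    [[0,0.0015,-0.136],[0,0,0],0],
    [[0,0.0015,-0.138],[0,0,0],0],
    [[0,0.0015,-0.139],[0,0,0],0],
    [[0,0.0015,-0.139],[0,0,0],0],
    [[0,0.0015,-0.139],[0,0,0],0]
  ]
}}

```text
t: 6.1
position: [0.473, 0.1738, 0.0253]
orientation: [-0.0, 0.998, -0.059, 0.0]
contact_force: [0.5, 0.9, -1.6]
opening: 0.408
finger_force: 20.0
```

{"api": "play_rows", "payload": {
  "series": [
    [[0,0,-0.001],[0,0,0],0],
    [[0,0,-0.0015],[0,0,0],0],
    [[0,0,-0.002],[0,0,0],0],
    [[0,0,-0.002],[0,0,0],0],
    [[0,0,-0.002],[0,0,0],0]
  ]
}}

```text
t: 6.6
position: [0.473, 0.1738, 0.0243]
orientation: [-0.0, 0.998, -0.059, 0.0]
contact_force: [-1.4, -0.5, 13.0]
opening: 0.406
finger_force: 20.0
```

{"api": "play_rows", "payload": {
  "series": [
    [[0,0,0],[0,0,0],1],
    [[0,0,0],[0,0,0],1],
    [[0,0,0],[0,0,0],1],
    [[0,0,0],[0,0,0],1],
    [[0,0,0],[0,0,0],1],
    [[0,0,0.03],[0,0,0],1],
    [[0,0,0.07],[0,0,0],1],
    [[0,0,0.12],[0,0,0],1],
    [[0,0,0.14],[0,0,0],1],
    [[0.0175,-0.046,0.14],[0,0,0.02],1],
    [[0.04,-0.104,0.14],[0,0,0.05],1],
    [[0.063,-0.164,0.14],[0,0,0.08],1],
    [[0.087,-0.226,0.14],[0,0,0.11],1],
    [[0.11,-0.286,0.14],[0,0,0.14],1],
    [[0.133,-0.346,0.14],[0,0,0.165],1],
    [[0.155,-0.403,0.14],[0,0,0.185],1],
    [[0.17,-0.442,0.14],[0,0,0.195],1],
    [[0.1775,-0.4615,0.14],[0,0,0.198],1],
    [[0.1775,-0.4615,0.14],[0,0,0.198],1],
    [[0.1775,-0.4615,0.14],[0,0,0.198],1]
  ]
}}

```text
t: 8.6
position: [0.6054, -0.1712, 0.1281]
orientation: [-0.0, 0.995, 0.096, -0.0]
contact_force: [0.6, 0.4, 0.6]
opening: 1.002
finger_force: 0.0
```

Run:
```python
from h import *
S,D=cam("scene"),cam("side")
s=eyes.read_camera("scene");d=eyes.read_camera("side");print(env.get_obs()['position'].round(4))
X=(.4728,.1728,.055)
c1,s1=disc(s,proj(S,X)[0]);c2,s2=disc(d,proj(D,X)[0]);print(tri([ray(S,c1),ray(D,c2)]),s1[4],s2[4])
cv2.imwrite("pics/p2.png",np.hstack([cv2.resize(s,(400,300)),cv2.resize(d,(400,300))]))
```

```text
[ 0.6056 -0.1707  0.1285]
(array([0.47302569, 0.1738657 , 0.05568015]), [np.float64(0.000981971783228349), np.float64(0.000981971783228372)]) 97 196
```

View pics/p2.png

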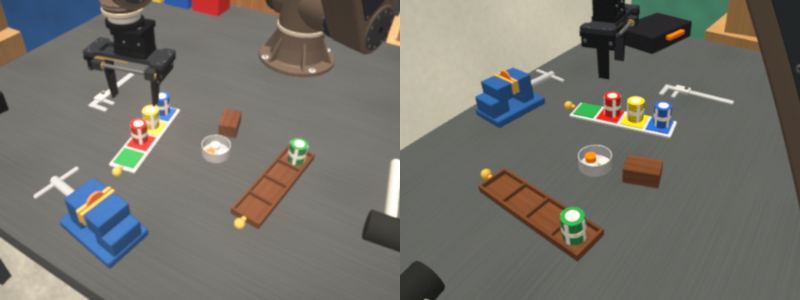

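Green stands flat in the end compartment at side (572,225), its disc at z = 0.0557 (expected 0.055). Red is next.

{"api": "play_rows", "payload": {
  "series": [
    [[0.001,-0.002,-0.04],[0,0,0],1],
    [[0.001,-0.002,-0.08],[0,0,0],1],
    [[0.001,-0.002,-0.115],[0,0,0],1],
    [[0.001,-0.002,-0.131],[0,0,0],1],
    [[0.001,-0.002,-0.131],[0,0,0],1],
    [[0.001,-0.002,-0.131],[0,0,0],0],
    [[0.001,-0.002,-0.131],[0,0,0],0],
    [[0.001,-0.002,-0.131],[0,0,0],0],
    [[0.001,-0.002,-0.131],[0,0,0],0],
    [[0.001,-0.002,-0.131],[0,0,0],0],
    [[0.001,-0.002,-0.131],[0,0,0],0],
    [[0.001,-0.002,-0.131],[0,0,0],0],
    [[0.001,-0.002,-0.131],[0,0,0],0]
  ]
}}

```text
t: 10.0
position: [0.6067, -0.1738, 0.0302]
orientation: [-0.0, 0.995, 0.096, -0.0]
contact_force: [-0.3, -0.1, 1.4]
opening: 0.407
finger_force: 20.0
```

{"api": "play_rows", "payload": {
  "series": [
    [[0,0,0.04],[0,0,0],0],
    [[0,0,0.09],[0,0,0],0],
    [[0,0,0.133],[0,0,0],0],
    [[0,0,0.133],[0,0,0],0],
    [[-0.01,0.046,0.133],[0,0,-0.02],0],
    [[-0.024,0.11,0.133],[0,0,-0.05],0],
    [[-0.038,0.175,0.133],[0,0,-0.08],0],
    [[-0.052,0.24,0.133],[0,0,-0.11],0],
    [[-0.067,0.307,0.133],[0,0,-0.14],0],
    [[-0.08,0.367,0.133],[0,0,-0.165],0],
    [[-0.09,0.415,0.133],[0,0,-0.185],0],
    [[-0.096,0.442,0.133],[0,0,-0.195],0],
    [[-0.098,0.452,0.133],[0,0,-0.198],0],
    [[-0.098,0.452,0.133],[0,0,-0.198],0],
    [[-0.098,0.452,0.133],[0,0,-0.198],0],
    [[-0.098,0.452,0.133],[0,0,-0.198],0]
  ]
}}

```text
t: 11.6
position: [0.5335, 0.1639, 0.1297]
orientation: [0.0, 0.998, -0.06, -0.0]
contact_force: [-0.0, -0.3, -2.1]
opening: 0.409
finger_force: 20.0
```

{"api": "play_rows", "payload": {
  "series": [
    [[0,0.001,-0.04],[0,0,0],0],
    [[0,0.001,-0.08],[0,0,0],0],
    [[0,0.001,-0.11],[0,0,0],0],
    [[0,0.001,-0.125],[0,0,0],0],
    [[0,0.001,-0.132],[0,0,0],0],
    [[0,0.001,-0.136],[0,0,0],0],
    [[0,0.001,-0.138],[0,0,0],0],
    [[0,0.001,-0.139],[0,0,0],0],
    [[0,0.001,-0.1395],[0,0,0],0],
    [[0,0.001,-0.14],[0,0,0],0],
    [[0,0.001,-0.14],[0,0,0],0],
    [[0,0.001,-0.14],[0,0,0],0]
  ]
}}

```text
t: 12.8
position: [0.5333, 0.1659, 0.0252]
orientation: [-0.0, 0.998, -0.059, 0.0]
contact_force: [-0.2, -0.5, 0.3]
opening: 0.404
finger_force: 20.0
```

{"api": "play_rows", "payload": {
  "series": [
    [[0,0,-0.0005],[0,0,0],0],
    [[0,0,-0.0005],[0,0,0],1],
    [[0,0,-0.0005],[0,0,0],1],
    [[0,0,-0.0005],[0,0,0],1],
    [[0,0,-0.0005],[0,0,0],1],
    [[0,0,-0.0005],[0,0,0],1],
    [[0,0,0.03],[0,0,0],1],
    [[0,0,0.07],[0,0,0],1],
    [[0,0,0.12],[0,0,0],1],
    [[0,0,0.14],[0,0,0],1],
    [[0.002,-0.046,0.14],[0,0,0.02],1],
    [[0.005,-0.108,0.14],[0,0,0.05],1],
    [[0.008,-0.172,0.14],[0,0,0.08],1],
    [[0.01,-0.237,0.14],[0,0,0.11],1],
    [[0.013,-0.302,0.14],[0,0,0.14],1],
    [[0.016,-0.365,0.14],[0,0,0.165],1],
    [[0.018,-0.42,0.14],[0,0,0.185],1],
    [[0.02,-0.455,0.14],[0,0,0.198],1],
    [[0.02,-0.462,0.14],[0,0,0.198],1],
    [[0.02,-0.462,0.14],[0,0,0.198],1]
  ]
}}

```text
t: 14.8
position: [0.5479, -0.181, 0.1297]
orientation: [-0.0, 0.995, 0.095, -0.0]
contact_force: [0.2, 0.5, 0.1]
opening: 0.999
finger_force: 0.0
```

Next I descend on yellow.

{"api": "play_rows", "payload": {
  "series": [
    [[0,0.001,-0.04],[0,0,0],1],
    [[0,0.001,-0.08],[0,0,0],1],
    [[0,0.001,-0.115],[0,0,0],1],
    [[0,0.001,-0.133],[0,0,0],1],
    [[0,0.001,-0.133],[0,0,0],1],
    [[0,0.001,-0.133],[0,0,0],0],
    [[0,0.001,-0.133],[0,0,0],0],
    [[0,0.001,-0.133],[0,0,0],0],
    [[0,0.001,-0.133],[0,0,0],0],
    [[0,0.001,-0.133],[0,0,0],0],
    [[0,0.001,-0.133],[0,0,0],0],
    [[0,0.001,-0.133],[0,0,0],0],
    [[0,0.001,-0.133],[0,0,0],0]
  ]
}}

```text
t: 16.1
position: [0.5482, -0.1799, 0.0302]
orientation: [0.0, 0.995, 0.096, 0.0]
contact_force: [-0.1, -0.2, 0.3]
opening: 0.407
finger_force: 20.0
```

{"api": "play_rows", "payload": {
  "series": [
    [[0,0,0.04],[0,0,0],0],
    [[0,0,0.09],[0,0,0],0],
    [[0,0,0.133],[0,0,0],0],
    [[0,0,0.133],[0,0,0],0],
    [[0.006,0.046,0.133],[0,0,-0.02],0],
    [[0.015,0.11,0.133],[0,0,-0.05],0],
    [[0.024,0.175,0.133],[0,0,-0.08],0],
    [[0.033,0.24,0.133],[0,0,-0.11],0],
    [[0.042,0.307,0.133],[0,0,-0.14],0],
    [[0.05,0.367,0.133],[0,0,-0.165],0],
    [[0.056,0.415,0.133],[0,0,-0.185],0],
    [[0.06,0.442,0.133],[0,0,-0.195],0],
    [[0.061,0.451,0.133],[0,0,-0.198],0],
    [[0.061,0.451,0.133],[0,0,-0.198],0],
    [[0.061,0.451,0.133],[0,0,-0.198],0],
    [[0.061,0.451,0.133],[0,0,-0.198],0]
  ]
}}

```text
t: 17.7
position: [0.5939, 0.1571, 0.1297]
orientation: [0.0, 0.998, -0.059, -0.0]
contact_force: [0.7, -0.8, -1.3]
opening: 0.406
finger_force: 20.0
```

{"api": "play_rows", "payload": {
  "series": [
    [[0,0.001,-0.04],[0,0,0],0],
    [[0,0.001,-0.08],[0,0,0],0],
    [[0,0.001,-0.11],[0,0,0],0],
    [[0,0.001,-0.125],[0,0,0],0],
    [[0,0.001,-0.132],[0,0,0],0],
    [[0,0.001,-0.136],[0,0,0],0],
    [[0,0.001,-0.138],[0,0,0],0],
    [[0,0.001,-0.139],[0,0,0],0],
    [[0,0.001,-0.1395],[0,0,0],0],
    [[0,0.001,-0.14],[0,0,0],0],
    [[0,0.001,-0.14],[0,0,0],0],
    [[0,0.001,-0.14],[0,0,0],0]
  ]
}}

```text
t: 18.9
position: [0.5941, 0.1592, 0.0252]
orientation: [-0.0, 0.998, -0.059, 0.0]
contact_force: [-1.2, 0.3, 0.5]
opening: 0.4
finger_force: 20.0
```

{"api": "play_rows", "payload": {
  "series": [
    [[0,0,-0.0005],[0,0,0],0],
    [[0,0,-0.0005],[0,0,0],1],
    [[0,0,-0.0005],[0,0,0],1],
    [[0,0,-0.0005],[0,0,0],1],
    [[0,0,-0.0005],[0,0,0],1],
    [[0,0,-0.0005],[0,0,0],1],
    [[0,0,0.03],[0,0,0],1],
    [[0,0,0.07],[0,0,0],1],
    [[0,0,0.12],[0,0,0],1],
    [[0,0,0.14],[0,0,0],1],
    [[-0.015,-0.048,0.14],[0,0,0.02],1],
    [[-0.034,-0.11,0.14],[0,0,0.05],1],
    [[-0.053,-0.172,0.14],[0,0,0.08],1],
    [[-0.073,-0.236,0.14],[0,0,0.11],1],
    [[-0.093,-0.3,0.14],[0,0,0.14],1],
    [[-0.112,-0.362,0.14],[0,0,0.165],1],
    [[-0.129,-0.417,0.14],[0,0,0.185],1],
    [[-0.141,-0.455,0.14],[0,0,0.198],1],
    [[-0.145,-0.4685,0.14],[0,0,0.198],1],
    [[-0.145,-0.4685,0.14],[0,0,0.198],1]
  ]
}}

```text
t: 20.9
position: [0.485, -0.1931, 0.1299]
orientation: [0.0, 0.995, 0.095, 0.0]
contact_force: [-0.8, 0.4, -0.4]
opening: 1.001
finger_force: 0.0
```

{"api": "play_rows", "payload": {
  "series": [
    [[0,0.001,-0.04],[0,0,0],1],
    [[0,0.001,-0.08],[0,0,0],1],
    [[0,0.001,-0.115],[0,0,0],1],
    [[0,0.001,-0.133],[0,0,0],1],
    [[0,0.001,-0.133],[0,0,0],1],
    [[0,0.001,-0.133],[0,0,0],0],
    [[0,0.001,-0.133],[0,0,0],0],
    [[0,0.001,-0.133],[0,0,0],0],
    [[0,0.001,-0.133],[0,0,0],0],
    [[0,0.001,-0.133],[0,0,0],0],
    [[0,0.001,-0.133],[0,0,0],0],
    [[0,0.001,-0.133],[0,0,0],0],
    [[0,0.001,-0.133],[0,0,0],0]
  ]
}}

```text
t: 22.2
position: [0.4852, -0.1916, 0.0302]
orientation: [0.0, 0.995, 0.096, 0.0]
contact_force: [0.1, -0.5, 1.0]
opening: 0.408
finger_force: 20.0
```

{"api": "play_rows", "payload": {
  "series": [
    [[0,0,0.04],[0,0,0],0],
    [[0,0,0.09],[0,0,0],0],
    [[0,0,0.133],[0,0,0],0],
    [[0,0,0.133],[0,0,0],0],
    [[0.023,0.046,0.133],[0,0,-0.02],0],
    [[0.055,0.11,0.133],[0,0,-0.05],0],
    [[0.087,0.175,0.133],[0,0,-0.08],0],
    [[0.118,0.24,0.133],[0,0,-0.11],0],
    [[0.15,0.303,0.133],[0,0,-0.14],0],
    [[0.18,0.364,0.133],[0,0,-0.165],0],
    [[0.206,0.416,0.133],[0,0,-0.185],0],
    [[0.221,0.447,0.133],[0,0,-0.195],0],
    [[0.226,0.457,0.133],[0,0,-0.198],0],
    [[0.226,0.457,0.133],[0,0,-0.198],0],
    [[0.226,0.457,0.133],[0,0,-0.198],0],
    [[0.226,0.457,0.133],[0,0,-0.198],0]
  ]
}}

```text
t: 23.8
position: [0.6543, 0.1497, 0.1297]
orientation: [0.0, 0.998, -0.06, -0.0]
contact_force: [0.0, -0.5, -1.9]
opening: 0.407
finger_force: 20.0
```

{"api": "play_rows", "payload": {
  "series": [
    [[0,0.001,-0.04],[0,0,0],0],
    [[0,0.001,-0.08],[0,0,0],0],
    [[0,0.001,-0.11],[0,0,0],0],
    [[0,0.001,-0.125],[0,0,0],0],
    [[0,0.001,-0.132],[0,0,0],0],
    [[0,0.001,-0.136],[0,0,0],0],
    [[0,0.001,-0.138],[0,0,0],0],
    [[0,0.001,-0.139],[0,0,0],0],
    [[0,0.001,-0.1395],[0,0,0],0],
    [[0,0.001,-0.14],[0,0,0],0],
    [[0,0.001,-0.14],[0,0,0],0],
    [[0,0.001,-0.14],[0,0,0],0]
  ]
}}

```text
t: 25.0
position: [0.6549, 0.152, 0.0253]
orientation: [-0.0, 0.998, -0.059, 0.0]
contact_force: [-0.5, -0.3, 0.8]
opening: 0.406
finger_force: 20.0
```

Blue is resting on the tray floor, so I release it, rise, and back away toward the middle.

{"api": "play_rows", "payload": {
  "series": [
    [[0,0,-0.0005],[0,0,0],0],
    [[0,0,-0.0005],[0,0,0],1],
    [[0,0,-0.0005],[0,0,0],1],
    [[0,0,-0.0005],[0,0,0],1],
    [[0,0,-0.0005],[0,0,0],1],
    [[0,0,-0.0005],[0,0,0],1],
    [[0,0,0.03],[0,0,0],1],
    [[0,0,0.07],[0,0,0],1],
    [[0,0,0.12],[0,0,0],1],
    [[0,0,0.2],[0,0,0],1],
    [[-0.03,-0.06,0.25],[0,0,0],1],
    [[-0.07,-0.12,0.25],[0,0,0],1],
    [[-0.1,-0.18,0.25],[0,0,0],1],
    [[-0.13,-0.24,0.25],[0,0,0],1],
    [[-0.16,-0.3,0.25],[0,0,0],1],
    [[-0.18,-0.36,0.25],[0,0,0],1],
    [[-0.2,-0.42,0.25],[0,0,0],1],
    [[-0.2,-0.47,0.25],[0,0,0],1],
    [[-0.2,-0.47,0.25],[0,0,0],1],
    [[-0.2,-0.47,0.25],[0,0,0],1]
  ]
}}

```text
t: 27.0
position: [0.5043, -0.2014, 0.2123]
orientation: [-0.0, 0.998, -0.06, -0.0]
contact_force: [0.7, -0.0, -0.0]
opening: 1.0
finger_force: 0.0
```

Run:
```python
from h import *
S,D=cam("scene"),cam("side")
s=eyes.read_camera("scene");d=eyes.read_camera("side");o=env.get_obs();print(o['position'].round(3),o['opening'],o['contact_force'])
for X in ((.4730,.1738,.055),(.5333,.1659,.055),(.5941,.1592,.055),(.6549,.152,.055)):
    c1,s1=disc(s,proj(S,X)[0]);c2,s2=disc(d,proj(D,X)[0]);x,r=tri([ray(S,c1),ray(D,c2)]);print(x.round(4),round(r[0],4),s1[4],s2[4])
cv2.imwrite("pics/p3.png",np.hstack([cv2.resize(s,(400,300)),cv2.resize(d,(400,300))]))
```

```text
[ 0.505 -0.2    0.212] 0.9992025354497565 [-0.24492259  0.08960234 -1.18289946]
[0.4729 0.1738 0.0557] 0.0009 91 191
[0.5334 0.1659 0.0556] 0.001 100 150
[0.5947 0.1591 0.0557] 0.001 116 126
[0.6557 0.152  0.0559] 0.001 146 129
```

View pics/p3.png

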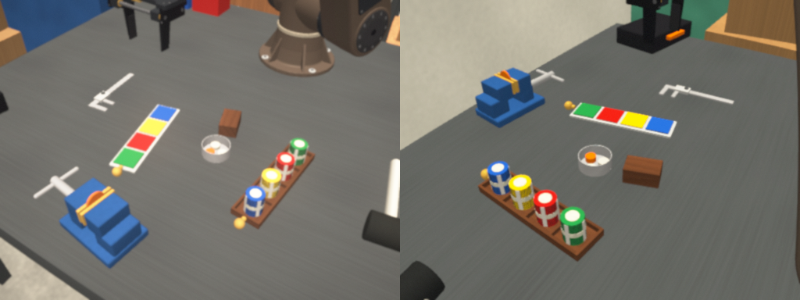

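All four stand flat, with disc heights of about 0.0557. Counting from the tray knob (scene 239,223), the order is blue, yellow, red, green. Tin (216,149) and block (230,122) have not moved.

```bash
python3 -c "
from station import job
print(job.finish_job())"
```

```text
the job is handed in; nothing more can be done
None
```

The four stacks stand flat in the walnut tray in reverse order (blue, yellow, red, green from its knob), the tin and block are where they were, the gripper is open and clear, and the job was handed in at about 27 s.

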